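Rock-test the instrument covers and scrap the warped one

TASK

One of the three aluminium instrument covers on the granite surface plate is warped: press gently down on an end of each to find the one that rocks, and hold it tipped under your light push for about a second to be sure. Then lift it by its handle and set it down gently in the middle of the grey scrap tray, lengthwise, its ends on the tray's two ribs, and let go. Leave the sound covers and the gauges on the plate where they lie, and never press hard, which would spring the covers and mark the plate.

Things in the scene. Friction and masses are not known exactly. Their poses are not given: they have to be found in the camera images.
- cover_a: one of three look-alike aluminium instrument covers (which one is warped is not given): flat plate 180 (x) x 72 (y) x 12 mm, about 0.45 kg; black bar handle centred on top, along x: bar 84 long, 12 wide, 35 to 46 mm above the underside, on posts at x = +-36 mm; the rest of the top is flat and free. Origin: centre of the underside, z up. See surface_plate for how the warped one behaves
- cover_b: one of three look-alike aluminium instrument covers (which one is warped is not given): flat plate 180 (x) x 72 (y) x 12 mm, about 0.45 kg; black bar handle centred on top, along x: bar 84 long, 12 wide, 35 to 46 mm above the underside, on posts at x = +-36 mm; the rest of the top is flat and free. Origin: centre of the underside, z up. See surface_plate for how the warped one behaves
- cover_c: one of three look-alike aluminium instrument covers (which one is warped is not given): flat plate 180 (x) x 72 (y) x 12 mm, about 0.45 kg; black bar handle centred on top, along x: bar 84 long, 12 wide, 35 to 46 mm above the underside, on posts at x = +-36 mm; the rest of the top is flat and free. Origin: centre of the underside, z up. See surface_plate for how the warped one behaves
- surface_plate: fixed granite plate 270 (x) x 470 (y) x 50 mm under the covers; origin: centre of its underside. Press under 30 N. A sound cover does not give. The warped one also lies level, on its middle 60 mm; its underside rises to 5 mm at both ends: 2.5 to 4.5 N pressed 70 mm from its centre tips it 0.083 rad until that end touches (that point sinks 3 mm); it rocks back when let go
- scrap_tray: open grey plastic tray, fixed, 220 (x) x 160 (y) x 35 mm high, walls and floor 5 mm; origin: centre of its underside. Two ribs across its floor, 16 mm wide, at x = +-84 mm, tops 10 mm above the origin, carry the cover's two ends; the cover goes in along the tray's x with 15 mm to spare at each end. On the ribs a sound cover's underside would lie 10 mm above the tray's origin, the warped one's middle about 6 mm
- gauge_block: steel gauge block 40 x 20 x 12 mm on the surface plate; a bystander, origin: centre of its underside
- feeler_set: closed feeler gauge set, steel, 95 x 20 x 14 mm, on the surface plate; a bystander, origin: centre of its underside

How it is judged:
On the way:
1. the warped cover is tipped onto one end by a light push and held so for 0.4 s, standing on the surface plate (((angle between cover_a's own z axis and vertical between 0.055 and 0.12 rad and z of cover_a in the frame of surface_plate below 0.054 m and contact force between cover_a and surface_plate above 2 N and contact force between the fingers and cover_a above 0.5 N) or (angle between cover_b's own z axis and vertical between 0.055 and 0.12 rad and z of cover_b in the frame of surface_plate below 0.054 m and contact force between cover_b and surface_plate above 2 N and contact force between the fingers and cover_b above 0.5 N) or (angle between cover_c's own z axis and vertical between 0.055 and 0.12 rad and z of cover_c in the frame of surface_plate below 0.054 m and contact force between cover_c and surface_plate above 2 N and contact force between the fingers and cover_c above 0.5 N))), for 0.4 s.
At the end, for the whole second after the job is handed in: The warped cover (the one that sits low: underside under 8.4 mm above the tray's origin) lies on the tray's ribs, centre within 18 mm lengthwise and 40 mm crosswise, within 0.3 rad of its length, tilt under 0.05 rad, at rest; the other two lie flat on the plate within 25 mm of their starts (((x of cover_a in the frame of scrap_tray between -0.018 and 0.018 m and y of cover_a in the frame of scrap_tray between -0.04 and 0.04 m and z of cover_a in the frame of scrap_tray below 0.0084 m and angle between cover_a's own z axis and vertical below 0.05 rad and angle between the x axis of cover_a and the x axis of scrap_tray, either way round below 0.3 rad and linear speed of cover_a below 0.02 m/s and distance of each of cover_b, cover_c from where it was at the start of the episode below 0.025 m and angle between each of cover_b, cover_c's own z axis and vertical below 0.02 rad) or (x of cover_b in the frame of scrap_tray between -0.018 and 0.018 m and y of cover_b in the frame of scrap_tray between -0.04 and 0.04 m and z of cover_b in the frame of scrap_tray below 0.0084 m and angle between cover_b's own z axis and vertical below 0.05 rad and angle between the x axis of cover_b and the x axis of scrap_tray, either way round below 0.3 rad and linear speed of cover_b below 0.02 m/s and distance of each of cover_a, cover_c from where it was at the start of the episode below 0.025 m and angle between each of cover_a, cover_c's own z axis and vertical below 0.02 rad) or (x of cover_c in the frame of scrap_tray between -0.018 and 0.018 m and y of cover_c in the frame of scrap_tray between -0.04 and 0.04 m and z of cover_c in the frame of scrap_tray below 0.0084 m and angle between cover_c's own z axis and vertical below 0.05 rad and angle between the x axis of cover_c and the x axis of scrap_tray, either way round below 0.3 rad and linear speed of cover_c below 0.02 m/s and distance of each of cover_a, cover_b from where it was at the start of the episode below 0.025 m and angle between each of cover_a, cover_b's own z axis and vertical below 0.02 rad))); the robot touches nothing.
It fails at once if a cover is pressed too hard on the surface plate (over 35 N between them, its weight included) (contact force between any of cover_a, cover_b, cover_c and surface_plate above 35 N).
It fails at once if a cover is dropped or rammed into the tray (over 90 N between them) (contact force between any of cover_a, cover_b, cover_c and scrap_tray above 90 N).
It fails at once if a gauge on the surface plate is shifted more than 30 mm (distance of any of gauge_block, feeler_set from where it was at the start of the episode above 0.03 m).
It also fails if it takes over 61 s, if anything falls off the work surface, if the arm or the gripper's body presses on something with over 40 N, if the wrist force passes 120 N, or if a joint passes its speed limit or range.

ROBOT

A 6-joint arm with a two-finger parallel gripper is mounted at the origin on the work surface. World frame = base frame: x ahead of the robot, y to its left, z up, the work surface at z = 0. Lengths are in m, angles in rad, forces in N, time in s.
With the tool pointing down it reaches from about 0.225 to 0.875 m from the base axis. Payload 3.4 kg.
Tool frame: the origin (TCP) lies between the finger pads; the fingertips stand 8 mm ahead of it and the grasp point (between the pads) lies 11 mm behind it; z points along the fingers, y is the line along which they close (so a half turn about z gives the same grasp; the last joint's range is limited). The gripper opens to 85 mm and grips with 20 to 120 N. Pads are 22 mm wide; open, the fingers measure 114 mm over their backs; the gripper's body (76 mm by 85 mm) begins 54 mm behind the grasp point. The pads swing forward as they close: fully open they stand 13 mm farther back than shut.
Start: joints at [1.139, 0.276, 1.505, -0, 1.361, -0.121], TCP at [0.176, 0.547, 0.239] pointing down, gripper open.
Joint ranges: [-2.89, 2.89], [-0.75, 2.08], [0.22, 2.7], [-1.18, 4.32], [0.11, 2.71], [-2.7, 2.7]. Speed limits (rad/s): [2.57, 2.57, 3.14, 3.14, 3.14, 3.14].

INTERFACE

Orientations are given as a unit quaternion [w, x, y, z].
In Python, from rig import manip, optics, finder gives the robot as it stands.
- The arm moves only by the tool servo_tool, never from a script. Its argument "increments" is a list of rows, each a list of 7 numbers: the shift along the tool's x, y, z in cm, then the turn, a rotation vector about the tool's x, y, z in degrees, then the closure, from -1 (fully open) to 1 (shut). In form: [[x, y, z, rx, ry, rz, gripper], ...]. A call has exactly 5 rows; each row shifts and turns the commanded pose from where the row before left it, along the tool's axes as they then stand; what a row does not reach is not made up. A row lasts 1/10 s, in which the tool goes at most 50 mm and 8.59 degrees, less where a joint would pass 70% of its speed; a pose out of reach is approached as far as the arm can. A call is refused whole if a number of a shift passes 5 or a number of a turn 8.59, either way. A call with a gripper value outside its range is refused whole. The fingers move at their own pace and stop on an object; "squeeze" is the grip in N (left out, the last holds). Time passes only in rows, so rows that do not move let the fingers close, or fill a call up. It gives the time, the measured TCP pose, the force, the opening and the grip force at its end, in the units of the state.
- manip.get_state(): the state, without advancing time (a new reading comes with each control period).
- optics.get_image(name): name is "side" or "top"; returns the picture (400x640x3 uint8, red, green, blue); there is no depth.
- optics.get_calibration(name): a dict with "fov_y" (degrees; the focal length in pixels is half the picture's height over the tangent of half this angle, whatever the lens; pixels are square), "cx", "cy" (the principal point, pixels), "world_to_cam" (4x4, takes a point from world to camera coordinates). Camera axes: x right, y down, z forward; pixel columns grow to the right and rows downward; lengths in m; the calibration is good to about 2 mm. A picture is of the moment at which its call begins. get_calibration takes no time and is no camera call.
- manip.sign_off(): hands the job in; it is judged then, once.
Trained networks look in the newest picture that a camera, given by its name, has taken for a name from the list of things; names that differ only in an ending like _2 or _b are one class to them, and where a whole thing is asked for, a point or a joint stands for the part that bears it (a point fixed in the world has none). Each returns a list of dicts, best first, with "p" (0 to 1); they miss things now and then, are a little off and sometimes report something else, mostly with a low value. They report only what shows in the picture. A call takes as long as a camera call.
- finder.silhouettes(label, camera): "region" (400x640 bool, what is visible of it) and "box" ([centre column, centre row, width, height] in pixels, round what is visible of it).
- finder.tip_of(label, camera): "at" ([column, row] in pixels: a listed point, or the origin of a listed thing).
The state is a dict: "clock": time; "qpos": joint angles; "qd": joint speeds; "effort": joint torques, N m; "position": TCP position; "ee_rot": TCP orientation; "contact_force": force on the tool from outside, world axes, zero at the start; "moment": the same for the moment, N m; "width": finger opening in m; "gripper_force": force on a finger pad.
Only numpy, scipy, OpenCV 4.12 (cv2) and the standard library are available. Lean on these libraries where they do the work, as an engineer would, in place of code of your own. Each camera call takes 0.05 s, during which the arm holds its last target. There are 200 camera calls.

## Working session

There is one attempt and no reset: what is moved stays moved. The work goes in short steps, Python scripts to look and compute and a tool call to move; the robot and the scene stay as the last step left them, time stands still between calls to the robot, and variables do not carry over. Pictures are saved under pics/ and viewed, at most 10 in all, crops included, and the job is handed in when it is done.

Besides the shell and the picture viewer there is one more tool, called after "Request:" by a JSON object that holds its "api" and its "payload", one argument or row to a line. servo_tool: Moves the arm, as the interface text tells. Its arguments: {"type":"object","properties":{"increments":{"type":"array","items":{"type":"array","items":{"type":"number"}}},"squeeze":{"type":"number"}},"required":["increments"]}

```bash
mkdir -p pics; cat > h.py <<'E'
import numpy as np, cv2
from rig import manip, optics, finder
def ray(cam,u,v,z):
    c=optics.get_calibration(cam); f=200/np.tan(np.radians(c["fov_y"])/2)
    M=np.array(c["world_to_cam"]); R=M[:3,:3]; o=-R.T@M[:3,3]
    d=R.T@np.array([(u-c["cx"])/f,(v-c["cy"])/f,1]); return o+d*(z-o[2])/d[2]
def snap(cam,fn):
    im=np.array(optics.get_image(cam)); cv2.imwrite("pics/"+fn,im[:,:,::-1]); return im
E
python3 - <<'E'
from h import *
a=snap("top","t0.png"); b=snap("side","s0.png"); cv2.imwrite("pics/both.png",cv2.resize(np.vstack([a,b]),(800*480//800,600))[:,:,::-1]) 
print({k:np.round(v,3) for k,v in manip.get_state().items()})
c=optics.get_calibration("top");print(c["fov_y"],np.round(c["world_to_cam"],2).tolist())
for n,z in [("cover_a",.062),("scrap_tray",.02),("gauge_block",.06),("feeler_set",.06),("surface_plate",.05)]:
    for s in finder.silhouettes(n,"top"):
        r=s["region"].astype(np.uint8); q=cv2.minAreaRect(cv2.findNonZero(r))
        P=np.array([ray("top",*p,z)[:2] for p in cv2.boxPoints(q)]); e=[P[1]-P[0],P[2]-P[1]]
        l=max(e,key=lambda k:np.hypot(*k))
        print(n,round(s["p"],2),np.round(s["box"]),P.mean(0).round(3),"len",[round(float(np.hypot(*k)),3) for k in e],"yaw",round(float(np.degrees(np.arctan2(l[1],l[0]))),1))
E
```

```text
{'clock': np.float64(0.1), 'qpos': array([ 1.139,  0.277,  1.506,  0.   ,  1.361, -0.121]), 'qd': array([ 0.001, -0.001, -0.003, -0.001,  0.   , -0.   ]), 'effort': array([ 0.000e+00, -4.177e+01, -2.464e+01, -0.000e+00,  6.000e-03,
        0.000e+00]), 'position': array([0.176, 0.547, 0.239]), 'ee_rot': array([-0.   ,  0.155,  0.988, -0.001]), 'contact_force': array([ 0.327,  0.592, -0.002]), 'moment': array([-0.025,  0.006,  0.041]), 'gripper_force': np.float64(0.0), 'width': np.float64(0.085)}
44.304723392576875 [[-0.03, -1.0, -0.0, 0.05], [-0.99, 0.03, -0.15, 0.57], [0.15, 0.0, -0.99, 1.07], [0.0, 0.0, 0.0, 1.0]]
cover_a 0.88 [462. 229.  35.  81.] [ 0.521 -0.283] len [0.18, 0.078] yaw -4.9
cover_a 0.58 [350. 224.  39.  87.] [ 0.535 -0.034] len [0.181, 0.073] yaw -3.7
scrap_tray 0.87 [154. 245.  92. 107.] [0.507 0.412] len [0.227, 0.176] yaw -6.6
gauge_block 0.71 [312. 182.  12.  17.] [0.637 0.049] len [0.02, 0.039] yaw 178.5
feeler_set 0.57 [498. 250.   7.  44.] [ 0.471 -0.361] len [0.022, 0.093] yaw 175.2
surface_plate 0.65 [401. 222. 218. 133.] [ 0.539 -0.158] len [0.276, 0.485] yaw -96.6
surface_plate 0.61 [154. 245.  91. 106.] [0.504 0.401] len [0.225, 0.174] yaw -8.0
```

View pics/t0.png

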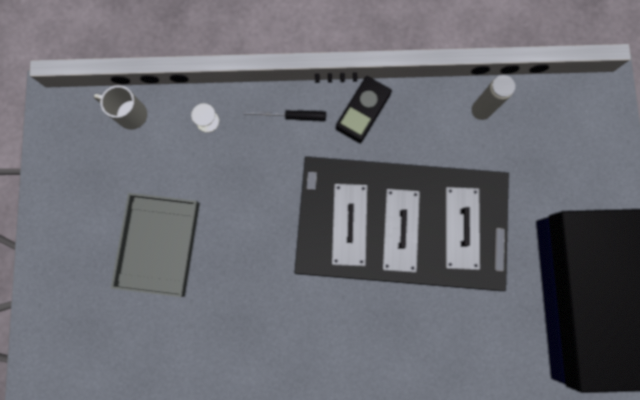

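View pics/s0.png

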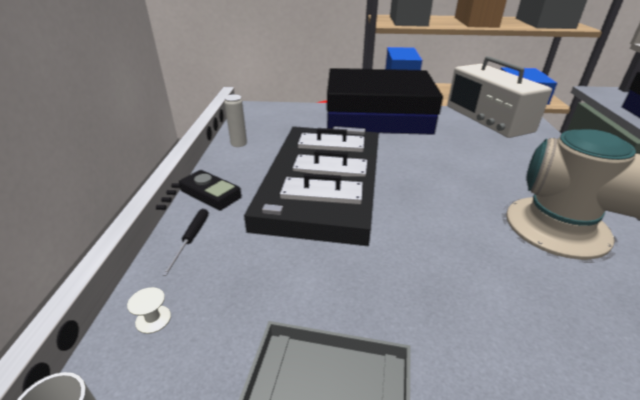

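The top view shows the three covers at about (350,224), (402,230) and (463,228), with the tray at (155,245), the gauge block at (312,181) and the feeler set at (499,250). The network missed the middle cover, so I'll segment all three covers from the saved picture.

```bash
python3 - <<'E'
from h import *
print(optics.get_calibration("top").keys())
im=cv2.imread("pics/t0.png",0); m=np.zeros_like(im); m[165:285,300:508]=(im[165:285,300:508]>120)
m=cv2.morphologyEx(m,cv2.MORPH_CLOSE,np.ones((9,9)))
for c in cv2.findContours(m,cv2.RETR_EXTERNAL,cv2.CHAIN_APPROX_NONE)[0]:
    if cv2.contourArea(c)<1500: continue
    P=np.array([ray("top",*p,.062)[:2] for p in c[:,0]],np.float32)
    print(cv2.minAreaRect(P), cv2.boundingRect(c))
# tray, at rim height
for s in finder.silhouettes("scrap_tray","top")[:1]:
    q=cv2.findNonZero(s["region"].astype(np.uint8))[:,0]
    P=np.array([ray("top",*p,.035)[:2] for p in q],np.float32); print("tray",cv2.minAreaRect(P))
E
```

```text
dict_keys(['fov_y', 'cx', 'cy', 'world_to_cam'])
((0.5195485353469849, -0.1485864520072937), (0.07320947200059891, 0.1806211769580841), 84.51136016845703) (383, 189, 36, 83)
((0.5206194519996643, -0.2851554751396179), (0.07294151932001114, 0.18043340742588043), 86.18236541748047) (446, 188, 34, 81)
((0.5352098941802979, -0.034537240862846375), (0.07304547727108002, 0.18040956556797028), 86.3661880493164) (332, 184, 35, 82)Traceback (most recent call last):
  File "<stdin>", line 12, in <module>
  File "h.py", line 4, in ray
    c=optics.get_calibration(cam); f=200/np.tan(np.radians(c["fov_y"])/2)
ValueError: time passes only in moves, steps and waits
```

Request:
{"api": "servo_tool", "payload": {
  "increments": [
    [0,0,0,0,0,-7,1],
    [0,0,0,0,0,-6.8,1],
    [0,0,0,0,0,0,1],
    [-2,-4,0,0,0,0,1],
    [-2,-4,0,0,0,0,1]
  ],
  "squeeze": 20
}}

```text
clock: 0.9
position: [0.2103, 0.4645, 0.2389]
ee_rot: [0.0, 0.035, 0.999, -0.0]
contact_force: [1.5, -0.4, -0.5]
width: 0.012
gripper_force: 0.0
```

Request:
{"api": "servo_tool", "payload": {
  "increments": [
    [-2,-4,0.5,0,0,0,1],
    [-2,-4,0.5,0,0,0,1],
    [-2,-4,0.5,0,0,0,1],
    [-2,-4,0.5,0,0,0,1],
    [-2,-4,0.5,0,0,0,1]
  ]
}}

```text
clock: 1.4
position: [0.2963, 0.2568, 0.2144]
ee_rot: [0.001, 0.036, 0.999, 0.0]
contact_force: [1.1, 0.6, -0.6]
width: -0.0001
gripper_force: 0.0
```

```bash
cat >> h.py <<'E'
from scipy.spatial.transform import Rotation as Ro
def to(x,y,z,yaw):
    """tool-axis shift (cm) and tool z turn (deg) from the measured pose to a cover-aligned pose"""
    s=manip.get_state(); q=s["ee_rot"]; R=Ro.from_quat([q[1],q[2],q[3],q[0]])
    T=Ro.from_euler("z",yaw+180,degrees=True)*Ro.from_euler("x",180,degrees=True)
    print("t",round(float(s["clock"]),2),"pos",np.round(s["position"],4),"shift cm",np.round(R.inv().apply(np.array([x,y,z])-s["position"])*100,2),"turn",np.round((R.inv()*T).as_rotvec(degrees=True),2),"F",np.round(s["contact_force"],2))
E
python3 -c "
from h import *
to(.465,-.030,.09,-3.6)"
```

```text
t 1.4 pos [0.2963 0.2568 0.2144] shift cm [-18.88 -27.4   12.45] turn [ 0.04  0.06 -0.53] F [ 1.06  0.63 -0.65]
```

Request:
{"api": "servo_tool", "payload": {
  "increments": [
    [-2.5,-4,1,0,0,0,1],
    [-2.5,-4,1,0,0,0,1],
    [-2.5,-4,1,0,0,0,1],
    [-2.5,-4,1,0,0,0,1],
    [-2.5,-4,1,0,0,0,1]
  ]
}}

```text
clock: 1.9
position: [0.4074, 0.0483, 0.1643]
ee_rot: [0.001, 0.037, 0.999, 0.0]
contact_force: [1.2, 0.7, 0.3]
width: 0.0002
gripper_force: 0.0
```

Request:
{"api": "servo_tool", "payload": {
  "increments": [
    [-2,-2,1,0,0,0,1],
    [-2,-2,1,0,0,0,1],
    [0,0,1,0,0,0,1],
    [0,0,0,0,0,0,1],
    [0,0,0,0,0,0,1]
  ]
}}

```text
clock: 2.4
position: [0.4428, 0.0081, 0.1342]
ee_rot: [-0.001, 0.035, 0.999, 0.0]
contact_force: [-0.1, 0.4, 0.2]
width: 0.0002
gripper_force: 0.0
```

```bash
python3 -c "
from h import *
to(.465,-.030,.075,-3.6)"
```

```text
t 2.4 pos [0.4428 0.0081 0.1342] shift cm [-2.49 -3.65  5.91] turn [ 0.03 -0.09 -0.44] F [-0.1   0.41  0.24]
```

Request:
{"api": "servo_tool", "payload": {
  "increments": [
    [-1.3,-1.8,0.5,0,0,0,1],
    [-1.2,-1.8,2,0,0,0,1],
    [0,0,2,0,0,0,1],
    [0,0,1,0,0,0,1],
    [0,0,0.4,0,0,0,1]
  ]
}}

```text
clock: 2.9
position: [0.465, -0.0292, 0.0748]
ee_rot: [-0.001, 0.035, 0.999, 0.0]
contact_force: [-0.8, 0.2, 0.4]
width: 0.0002
gripper_force: 0.0
```

Request:
{"api": "servo_tool", "payload": {
  "increments": [
    [0,0,0,0,0,0,1],
    [0,0,0.05,0,0,0,1],
    [0,0,0.05,0,0,0,1],
    [0,0,0,0,0,0,1],
    [0,0,0,0,0,0,1]
  ]
}}

```text
clock: 3.4
position: [0.4664, -0.0302, 0.0747]
ee_rot: [0.0, 0.035, 0.999, -0.0]
contact_force: [-0.2, 0.2, 0.1]
width: -0.0002
gripper_force: 0.0
```

Request:
{"api": "servo_tool", "payload": {
  "increments": [
    [0,0,0.03,0,0,0,1],
    [0,0,0.03,0,0,0,1],
    [0,0,0.03,0,0,0,1],
    [0,0,0,0,0,0,1],
    [0,0,0,0,0,0,1]
  ]
}}

```text
clock: 3.9
position: [0.4662, -0.0302, 0.0734]
ee_rot: [-0.0, 0.035, 0.999, 0.0]
contact_force: [0.0, -0.2, -1.0]
width: -0.0003
gripper_force: 0.0
```

Request:
{"api": "servo_tool", "payload": {
  "increments": [
    [0,0,0.05,0,0,0,1],
    [0,0,0.05,0,0,0,1],
    [0,0,0.05,0,0,0,1],
    [0,0,0,0,0,0,1],
    [0,0,0,0,0,0,1]
  ]
}}

```text
clock: 4.4
position: [0.4662, -0.0302, 0.0718]
ee_rot: [-0.0, 0.035, 0.999, 0.0]
contact_force: [0.2, 0.2, 0.5]
width: 0.0
gripper_force: 0.0
```

Request:
{"api": "servo_tool", "payload": {
  "increments": [
    [0,0,0.03,0,0,0,1],
    [0,0,0.03,0,0,0,1],
    [0,0,0.03,0,0,0,1],
    [0,0,0,0,0,0,1],
    [0,0,0,0,0,0,1]
  ]
}}

```text
clock: 4.9
position: [0.4662, -0.0302, 0.071]
ee_rot: [0.0, 0.035, 0.999, 0.0]
contact_force: [-0.2, 0.6, -0.4]
width: 0.0001
gripper_force: 0.0
```

Request:
{"api": "servo_tool", "payload": {
  "increments": [
    [0,0,0.03,0,0,0,1],
    [0,0,0.03,0,0,0,1],
    [0,0,0.03,0,0,0,1],
    [0,0,0,0,0,0,1],
    [0,0,0,0,0,0,1]
  ]
}}

```text
clock: 5.4
position: [0.4662, -0.0302, 0.0701]
ee_rot: [0.0, 0.035, 0.999, 0.0]
contact_force: [0.0, 0.2, 0.1]
width: -0.0002
gripper_force: 0.0
```

Request:
{"api": "servo_tool", "payload": {
  "increments": [
    [0,0,0.03,0,0,0,1],
    [0,0,0.03,0,0,0,1],
    [0,0,0,0,0,0,1],
    [0,0,0,0,0,0,1],
    [0,0,0,0,0,0,1]
  ]
}}

```text
clock: 5.9
position: [0.4662, -0.0302, 0.07]
ee_rot: [0.0, 0.035, 0.999, -0.0]
contact_force: [-2.4, 0.9, 5.5]
width: -0.0
gripper_force: 2.8
```

Request:
{"api": "servo_tool", "payload": {
  "increments": [
    [0,0,0.03,0,0,0,1],
    [0,0,0.02,0,0,0,1],
    [0,0,0,0,0,0,1],
    [0,0,0,0,0,0,1],
    [0,0,0,0,0,0,1]
  ]
}}

```text
clock: 6.4
position: [0.4662, -0.0302, 0.07]
ee_rot: [0.0, 0.035, 0.999, -0.0]
contact_force: [-2.1, 1.0, 8.9]
width: 0.0004
gripper_force: 4.8
```

```bash
python3 -c "
from h import *
to(.450,-.142,.080,-5.5)"
```

```text
t 6.4 pos [ 0.4662 -0.0302  0.07  ] shift cm [  0.84 -11.26  -1.  ] turn [-0.    0.03  1.5 ] F [-2.12  1.    8.92]
```

The left cover is sound: it took 8.9 N and did not sink. The middle one is next.

Request:
{"api": "servo_tool", "payload": {
  "increments": [
    [0,0,-2,0,0,0,1],
    [0.2,-3,0,0,0,1.5,1],
    [0.2,-4,0,0,0,0,1],
    [0.3,-4,0,0,0,0,1],
    [0,-0.3,0.7,0,0,0,1]
  ]
}}

```text
clock: 6.9
position: [0.4501, -0.1463, 0.0827]
ee_rot: [0.002, 0.05, 0.999, -0.002]
contact_force: [1.9, 0.4, -0.2]
width: -0.0002
gripper_force: 0.0
```

Request:
{"api": "servo_tool", "payload": {
  "increments": [
    [0,0,0.6,0,0,0,1],
    [0,0,0.4,0,0,0,1],
    [0,0,0,0,0,0,1],
    [0,0,0,0,0,0,1],
    [0,0,0,0,0,0,1]
  ]
}}

```text
clock: 7.4
position: [0.4494, -0.1414, 0.0721]
ee_rot: [0.0, 0.047, 0.999, 0.0]
contact_force: [-0.0, 1.4, -1.1]
width: -0.0
gripper_force: 0.0
```

Request:
{"api": "servo_tool", "payload": {
  "increments": [
    [0,0,0.05,0,0,0,1],
    [0,0,0.05,0,0,0,1],
    [0,0,0.05,0,0,0,1],
    [0,0,0,0,0,0,1],
    [0,0,0,0,0,0,1]
  ]
}}

```text
clock: 7.9
position: [0.4492, -0.1422, 0.0705]
ee_rot: [-0.0, 0.048, 0.999, 0.0]
contact_force: [0.3, -0.2, -0.3]
width: 0.0001
gripper_force: 0.0
```

Request:
{"api": "servo_tool", "payload": {
  "increments": [
    [0,0,0.04,0,0,0,1],
    [0,0,0.04,0,0,0,1],
    [0,0,0.04,0,0,0,1],
    [0,0,0,0,0,0,1],
    [0,0,0,0,0,0,1]
  ]
}}

```text
clock: 8.4
position: [0.4491, -0.1422, 0.0695]
ee_rot: [-0.0, 0.048, 0.999, -0.0]
contact_force: [-1.6, 0.1, 4.4]
width: 0.0001
gripper_force: 2.1
```

Request:
{"api": "servo_tool", "payload": {
  "increments": [
    [0,0,0.03,0,0,0,1],
    [0,0,0.03,0,0,0,1],
    [0,0,0.03,0,0,0,1],
    [0,0,0,0,0,0,1],
    [0,0,0,0,0,0,1]
  ]
}}

```text
clock: 8.9
position: [0.4488, -0.1421, 0.0683]
ee_rot: [-0.0, 0.048, 0.999, 0.0]
contact_force: [-3.8, -0.3, 5.2]
width: -0.0003
gripper_force: 2.6
```

It sinks at about 4–5 N, so this is the warped cover. I'll keep pressing until the end touches, then hold.

Request:
{"api": "servo_tool", "payload": {
  "increments": [
    [0,0,0.04,0,0,0,1],
    [0,0,0.04,0,0,0,1],
    [0,0,0.04,0,0,0,1],
    [0,0,0.04,0,0,0,1],
    [0,0,0,0,0,0,1]
  ]
}}

```text
clock: 9.4
position: [0.4485, -0.1421, 0.0672]
ee_rot: [-0.001, 0.048, 0.999, 0.0]
contact_force: [-5.3, -0.5, 9.4]
width: 0.0002
gripper_force: 5.0
```

Request:
{"api": "servo_tool", "payload": {
  "increments": [
    [0,0,0.03,0,0,0,1],
    [0,0,0.03,0,0,0,1],
    [0,0,0,0,0,0,1],
    [0,0,0,0,0,0,1],
    [0,0,0,0,0,0,1]
  ]
}}

```text
clock: 9.9
position: [0.4485, -0.1421, 0.0671]
ee_rot: [-0.001, 0.048, 0.999, -0.0]
contact_force: [-6.1, 0.5, 13.4]
width: 0.0001
gripper_force: 7.2
```

Request:
{"api": "servo_tool", "payload": {
  "increments": [
    [0,0,-0.04,0,0,0,1],
    [0,0,0,0,0,0,1],
    [0,0,0,0,0,0,1],
    [0,0,0,0,0,0,1],
    [0,0,0,0,0,0,1]
  ]
}}

```text
clock: 10.4
position: [0.4485, -0.1421, 0.0671]
ee_rot: [-0.001, 0.048, 0.999, -0.0]
contact_force: [-4.9, -0.5, 10.7]
width: -0.0002
gripper_force: 5.7
```

Request:
{"api": "servo_tool", "payload": {
  "increments": [
    [0,0,0,0,0,0,1],
    [0,0,0,0,0,0,1],
    [0,0,0,0,0,0,1],
    [0,0,0,0,0,0,1],
    [0,0,0,0,0,0,1]
  ]
}}

```text
clock: 10.9
position: [0.4485, -0.1421, 0.0671]
ee_rot: [-0.001, 0.048, 0.999, -0.0]
contact_force: [-4.5, -0.8, 11.1]
width: -0.0001
gripper_force: 5.7
```

Request:
{"api": "servo_tool", "payload": {
  "increments": [
    [0,0,-0.1,0,0,0,1],
    [0,0,-0.2,0,0,0,1],
    [0,0,-0.3,0,0,0,1],
    [0,0,-2,0,0,0,1],
    [0,0,-3,0,0,0,1]
  ]
}}

```text
clock: 11.4
position: [0.4485, -0.1414, 0.1216]
ee_rot: [-0.001, 0.048, 0.999, 0.001]
contact_force: [0.8, 0.0, -1.0]
width: -0.0001
gripper_force: 0.0
```

Request:
{"api": "servo_tool", "payload": {
  "increments": [
    [0,0,-3,0,0,0,-1],
    [2,0,-3,0,0,0,-1],
    [4,0,-2,0,0,0,-1],
    [4,0,0,0,0,0,-1],
    [0,0,0,0,0,0,-1]
  ]
}}

```text
clock: 11.9
position: [0.3455, -0.1308, 0.2025]
ee_rot: [-0.001, 0.049, 0.999, 0.001]
contact_force: [0.1, -0.4, -0.5]
width: 0.0725
gripper_force: 0.0
```

```bash
python3 - <<'E'
from h import *
im=snap("top","t1.png"); finder_out=finder.silhouettes("scrap_tray","top")[:1]
cv2.imwrite("pics/t1c.png",cv2.resize(im[160:320,90:410],(800,400),interpolation=cv2.INTER_CUBIC)[:,:,::-1])
c=cv2.boxPoints(cv2.minAreaRect(cv2.findNonZero(finder_out[0]["region"].astype(np.uint8))))
print("tray",c.round(1).tolist())
for z in (0,.035):
    P=np.array([ray("top",*p,z)[:2] for p in c]); print(z,P.round(3).tolist(),P.mean(0).round(3))
E
```

```text
tray [[109.0999984741211, 288.1000061035156], [125.19999694824219, 187.8000030517578], [200.3000030517578, 199.89999389648438], [184.1999969482422, 300.20001220703125]]
0 [[0.409, 0.521], [0.644, 0.492], [0.61, 0.312], [0.377, 0.347]] [0.51  0.418]
0.035 [[0.408, 0.506], [0.636, 0.478], [0.603, 0.304], [0.377, 0.338]] [0.506 0.406]
```

View pics/t1c.png

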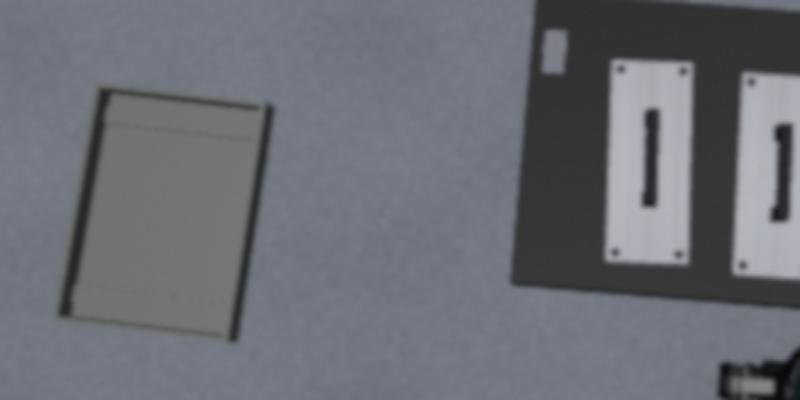

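The crop shows the tray rim corners at about (98,87), (264,103), (230,338) and (60,318). The middle cover's handle bar runs from (786,125) to (779,221), and nothing appears displaced. I'll compute positions from these points.

```bash
python3 - <<'E'
from h import *
C=[(98,87),(264,103),(230,338),(60,318)]
P=np.array([ray("top",90+a/2.5,160+b/2.5,.035)[:2] for a,b in C]); print(P.round(3).tolist(),P.mean(0).round(3))
e=lambda i,j:P[i]-P[j]
print([round(float(np.hypot(*e(i,j))),3) for i,j in((0,1),(1,2),(2,3),(3,0))], [round(float(np.degrees(np.arctan2(*e(i,j)[::-1]))),1) for i,j in((1,2),(0,3))])
for a,b in [(785,125),(780,221)]: print(ray("top",90+a/2.5,160+b/2.5,.096)[:2].round(3))
to(.520,-.149,.16,-5.5)
E
```

```text
[[0.62, 0.468], [0.601, 0.315], [0.388, 0.343], [0.41, 0.495]] [0.505 0.405]
[0.154, 0.214, 0.154, 0.211] [-7.5, -7.4]
[ 0.558 -0.152]
[ 0.475 -0.143]
t 12.0 pos [ 0.3499 -0.1325  0.2028] shift cm [-1.708e+01  1.000e-02  4.330e+00] turn [-0.01  0.15 -0.06] F [-0.25 -0.53 -0.28]
```

Request:
{"api": "servo_tool", "payload": {
  "increments": [
    [-4,0,0,0,0,0,-1],
    [-4,0,0.5,0,0,0,-1],
    [-4,0,1,0,0,0,-1],
    [-4,0,2,0,0,0,-1],
    [-1,0,2,0,0,0,-1]
  ]
}}

```text
clock: 12.5
position: [0.5258, -0.1498, 0.1462]
ee_rot: [0.003, 0.047, 0.999, -0.0]
contact_force: [-1.8, 0.6, 0.0]
width: 0.085
gripper_force: 0.0
```

Request:
{"api": "servo_tool", "payload": {
  "increments": [
    [0,0,2,0,0,0,-1],
    [0,0,2,0,0,0,-1],
    [0,0,1.5,0,0,0,-1],
    [0,0,0.5,0,0,0,-1],
    [0,0,0,0,0,0,-1]
  ]
}}

```text
clock: 13.0
position: [0.5195, -0.1486, 0.0863]
ee_rot: [-0.001, 0.048, 0.999, 0.0]
contact_force: [-0.8, -0.3, 0.4]
width: 0.0851
gripper_force: 0.0
```

```bash
python3 -c "
from h import *
to(.519,-.148,.0795,-5.5)"
```

```text
t 13.0 pos [ 0.5195 -0.1486  0.0863] shift cm [0.05 0.06 0.68] turn [ 0.05 -0.08  0.01] F [-0.8  -0.3   0.42]
```

Request:
{"api": "servo_tool", "payload": {
  "increments": [
    [0,0,0.4,0,0,0,-1],
    [0,0,0.3,0,0,0,-1],
    [0,0,0,0,0,0,0],
    [0,0,0,0,0,0,0.5],
    [0,0,0,0,0,0,1]
  ],
  "squeeze": 45
}}

```text
clock: 13.5
position: [0.519, -0.149, 0.081]
ee_rot: [0.0, 0.048, 0.999, -0.0]
contact_force: [-0.3, -0.2, -0.8]
width: 0.0439
gripper_force: 0.0
```

Request:
{"api": "servo_tool", "payload": {
  "increments": [
    [0,0,0,0,0,0,1],
    [0,0,0,0,0,0,1],
    [0,0,0,0,0,0,1],
    [0,0,0,0,0,0,1],
    [0,0,0,0,0,0,1]
  ]
}}

```text
clock: 14.0
position: [0.519, -0.1484, 0.081]
ee_rot: [0.0, 0.048, 0.999, 0.0]
contact_force: [-1.3, 3.0, 4.1]
width: 0.0114
gripper_force: 44.9
```

Request:
{"api": "servo_tool", "payload": {
  "increments": [
    [0,0,-0.2,0,0,0,1],
    [0,0,-0.3,0,0,0,1],
    [0,0,-0.5,0,0,0,1],
    [0,0,-1,0,0,0,1],
    [0,0,-1,0,0,0,1]
  ]
}}

```text
clock: 14.5
position: [0.5187, -0.149, 0.1111]
ee_rot: [-0.0, 0.048, 0.999, 0.0]
contact_force: [0.7, -0.6, -3.0]
width: 0.0112
gripper_force: 43.9
```

Request:
{"api": "servo_tool", "payload": {
  "increments": [
    [0,0,-2,0,0,0,1],
    [0,1,-3,0,0,0,1],
    [0,2,-2,0,0,0,1],
    [0,3,0,0,0,1,1],
    [0,4,0,0,0,1,1]
  ]
}}

```text
clock: 15.0
position: [0.53, -0.0499, 0.1827]
ee_rot: [0.002, 0.067, 0.998, -0.001]
contact_force: [1.0, -0.2, -4.8]
width: 0.0113
gripper_force: 44.1
```

Request:
{"api": "servo_tool", "payload": {
  "increments": [
    [0,4,0,0,0,0,1],
    [0,4,0,0,0,0,1],
    [0,4,0,0,0,0,1],
    [0,4,0,0,0,0,1],
    [0,4,0,0,0,0,1]
  ]
}}

```text
clock: 15.5
position: [0.5554, 0.1505, 0.1816]
ee_rot: [0.001, 0.065, 0.998, 0.0]
contact_force: [1.5, -0.3, -4.3]
width: 0.0109
gripper_force: 44.1
```

Request:
{"api": "servo_tool", "payload": {
  "increments": [
    [0,4,0,0,0,0,1],
    [0,4,0,0,0,0,1],
    [0,4,0,0,0,0,1],
    [0,3,0,0,0,0,1],
    [0,2,0,0,0,0,1]
  ]
}}

```text
clock: 16.0
position: [0.5776, 0.3199, 0.1812]
ee_rot: [0.0, 0.065, 0.998, 0.0]
contact_force: [0.4, -0.3, -4.1]
width: 0.0112
gripper_force: 44.2
```

```bash
python3 -c "
from h import *
to(.505,.406,.10,-7.5)"
```

```text
t 16.0 pos [0.5776 0.3199 0.1812] shift cm [8.31 7.6  8.12] turn [0.06 0.04 0.09] F [ 0.42 -0.33 -4.07]
```

Request:
{"api": "servo_tool", "payload": {
  "increments": [
    [2,2,0,0,0,0,1],
    [3,3,0,0,0,0,1],
    [2.3,2,0,0,0,0,1],
    [1,0.6,1,0,0,0,1],
    [0,0,2,0,0,0,1]
  ]
}}

```text
clock: 16.5
position: [0.5047, 0.4051, 0.1524]
ee_rot: [0.002, 0.064, 0.998, 0.001]
contact_force: [0.3, 0.0, -3.9]
width: 0.011
gripper_force: 44.2
```

Request:
{"api": "servo_tool", "payload": {
  "increments": [
    [0,0,2,0,0,0,1],
    [0,0,1.5,0,0,0,1],
    [0,0,0.5,0,0,0,1],
    [0,0,0,0,0,0,1],
    [0,0,0,0,0,0,1]
  ]
}}

```text
clock: 17.0
position: [0.5059, 0.4035, 0.1114]
ee_rot: [0.001, 0.066, 0.998, 0.0]
contact_force: [-0.3, -0.1, -4.3]
width: 0.0109
gripper_force: 44.2
```

```bash
python3 - <<'E'
from h import *
to(.505,.406,.037,-7.5)
a=snap("top","t2.png");b=snap("side","s2.png")
cv2.imwrite("pics/c2.png",np.vstack([cv2.resize(a[170:310,60:340],(600,300)),cv2.resize(b[250:400,180:480],(600,300))])[:,:,::-1])
E
```

```text
t 17.0 pos [0.5059 0.4035 0.1114] shift cm [0.13 0.23 7.44] turn [ 0.04  0.07 -0.04] F [-0.29 -0.08 -4.28]
```

View pics/c2.png

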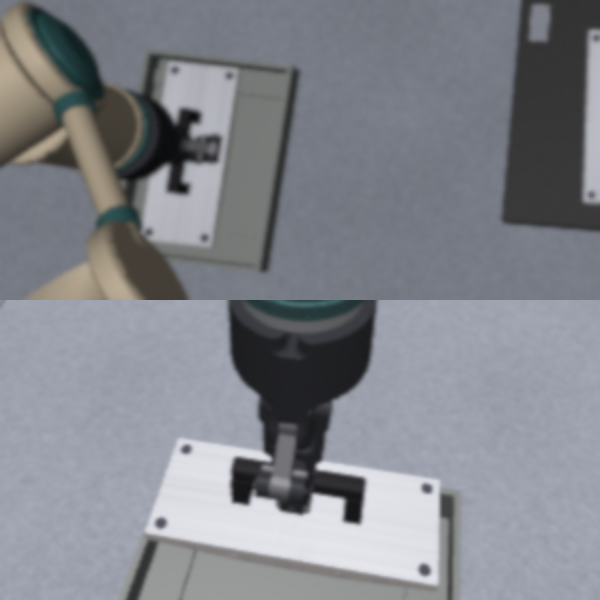

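The cover hangs level and aligned over the tray. Its corners in the crop are about (160,60), (238,70), (210,247) and (133,237). I'll check its centre against the tray before lowering.

```bash
python3 - <<'E'
from h import *
P=np.array([ray("top",60+a/2.143,170+b/2.143,.0924)[:2] for a,b in [(160,60),(238,70),(210,247),(133,237)]]); print(P.mean(0).round(3))
T=np.array([ray("top",60+a/2.143,170+b/2.143,.035)[:2] for a,b in [(150,53),(293,68),(262,268)]]);print(((T[0]+T[2])/2).round(3))
E
```

```text
[0.506 0.405]
[0.504 0.404]
```

Request:
{"api": "servo_tool", "payload": {
  "increments": [
    [0.1,0.1,1.5,0,0,0,1],
    [0,0,2,0,0,0,1],
    [0,0,1.5,0,0,0,1],
    [0,0,1,0,0,0,1],
    [0,0,0.5,0,0,0,1]
  ]
}}

```text
clock: 17.6
position: [0.5043, 0.4047, 0.0453]
ee_rot: [-0.0, 0.065, 0.998, -0.0]
contact_force: [0.1, -0.3, -4.0]
width: 0.011
gripper_force: 44.2
```

Request:
{"api": "servo_tool", "payload": {
  "increments": [
    [0,0,0.15,0,0,0,1],
    [0,0,0.15,0,0,0,1],
    [0,0,0.15,0,0,0,1],
    [0,0,0,0,0,0,1],
    [0,0,0,0,0,0,1]
  ]
}}

```text
clock: 18.1
position: [0.5044, 0.4049, 0.0415]
ee_rot: [0.0, 0.065, 0.998, 0.0]
contact_force: [-0.6, 0.3, -5.1]
width: 0.011
gripper_force: 44.2
```

Request:
{"api": "servo_tool", "payload": {
  "increments": [
    [0,0,0.1,0,0,0,1],
    [0,0,0.1,0,0,0,1],
    [0,0,0.1,0,0,0,1],
    [0,0,0,0,0,0,1],
    [0,0,0,0,0,0,1]
  ]
}}

```text
clock: 18.6
position: [0.5042, 0.4047, 0.038]
ee_rot: [-0.0, 0.065, 0.998, -0.0]
contact_force: [0.1, -0.5, -4.2]
width: 0.0111
gripper_force: 44.3
```

Request:
{"api": "servo_tool", "payload": {
  "increments": [
    [0,0,0.05,0,0,0,1],
    [0,0,0.05,0,0,0,1],
    [0,0,0.05,0,0,0,1],
    [0,0,0,0,0,0,1],
    [0,0,0,0,0,0,1]
  ]
}}

```text
clock: 19.1
position: [0.5043, 0.4048, 0.0371]
ee_rot: [0.0, 0.065, 0.998, 0.0]
contact_force: [-0.8, -0.3, 0.3]
width: 0.0111
gripper_force: 44.9
```

Contact is at z 0.037, as expected. I'll release and rise.

Request:
{"api": "servo_tool", "payload": {
  "increments": [
    [0,0,0,0,0,0,0.6],
    [0,0,0,0,0,0,0.3],
    [0,0,0,0,0,0,0.1],
    [0,0,0,0,0,0,0.1],
    [0,0,0,0,0,0,0.1]
  ]
}}

```text
clock: 19.6
position: [0.5044, 0.4048, 0.0367]
ee_rot: [0.0, 0.065, 0.998, 0.0]
contact_force: [-0.7, 0.5, -0.0]
width: 0.0387
gripper_force: 0.0
```

Request:
{"api": "servo_tool", "payload": {
  "increments": [
    [0,0,-0.5,0,0,0,0.1],
    [0,0,-1,0,0,0,0.1],
    [0,0,-3,0,0,0,0.1],
    [0,0,-4,0,0,0,0.1],
    [0,0,-4,0,0,0,0.1]
  ]
}}

```text
clock: 20.1
position: [0.5041, 0.4047, 0.1635]
ee_rot: [-0.0, 0.065, 0.998, 0.0]
contact_force: [0.8, 1.0, -0.4]
width: 0.038
gripper_force: 0.0
```

Request:
{"api": "servo_tool", "payload": {
  "increments": [
    [3,0,-2,0,0,0,0.1],
    [4,0,0,0,0,0,0.1],
    [4,0,0,0,0,0,0.1],
    [4,0,0,0,0,0,0.1],
    [2,0,0,0,0,0,0.1]
  ]
}}

```text
clock: 20.6
position: [0.3326, 0.4268, 0.1827]
ee_rot: [-0.0, 0.065, 0.998, 0.0]
contact_force: [0.3, 0.1, 0.7]
width: 0.0382
gripper_force: 0.0
```

```bash
python3 - <<'E'
from h import *
a=snap("top","t3.png");b=snap("side","s3.png")
cv2.imwrite("pics/c3.png",np.vstack([cv2.resize(a[150:310,90:530],(800,290)),cv2.resize(b[100:400,180:480],(300,300))[:, :].repeat(1,0) if 0 else cv2.resize(b[100:400,:],(800,300))])[:,:,::-1])
E
```

```text
(no output)
```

View pics/c3.png

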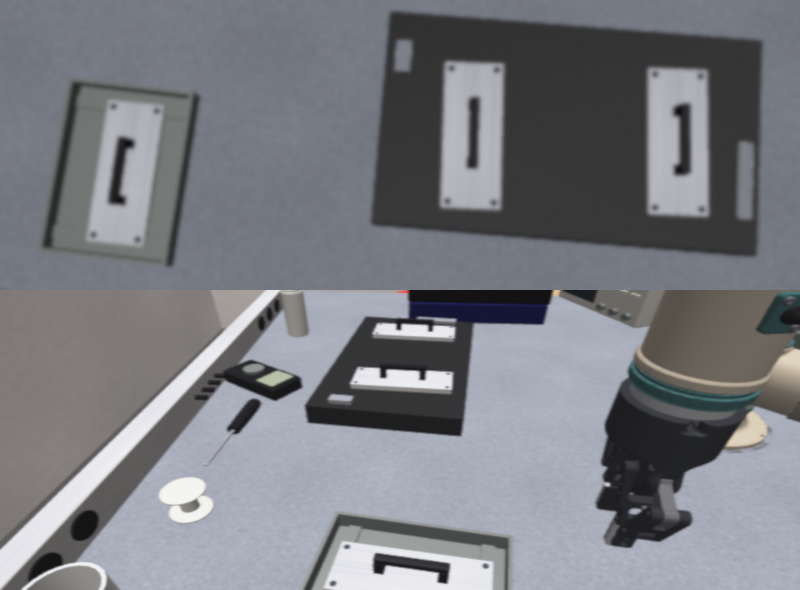

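The cover lies centred in the tray on its ribs, at about (125,172) in the upper crop. The two sound covers and both gauges are where they started.

```bash
python3 -c "
from rig import manip
print(manip.sign_off())"
```

```text
the job is handed in; nothing more can be done
None
```

The middle cover was the warped one: I held it tipped under a light push for over a second, then set it down centred on the scrap tray's ribs and handed the job in. I pressed only the left of the other two covers, and it did not give. Both stayed where they lay, as did the gauges.

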